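# Make room in the finds rack and file the loose bin beside the tall one

## Robot

A 6-joint arm with a two-finger parallel gripper is mounted at the origin on a cart in front of the work surface, level with it; the furniture and walls round the work are solid. World frame = base frame: x ahead of the robot, y to its left, z up, the work surface at z = 0. Lengths are in m, angles in rad, forces in N, time in s.
With the tool pointing down it reaches from about 0.3 to 0.775 m from the base axis. Payload 14.6 kg.
Tool frame: the origin (TCP) lies at the centre of the arm's flange, where the gripper is bolted on; the fingertips stand 199 mm ahead of it and the grasp point (between the pads) lies ctrl.tcp_to_grasp ahead of it (ctrl.tcp_to_grasp is the distance from the TCP to the grasp point, in m); z points along the fingers, y is the line along which they close (so a half turn about z gives the same grasp; the last joint's range is limited). The gripper opens to 94 mm and grips with 3 to 60 N. Pads are 16 mm wide; open, the fingers measure 119 mm over their backs; the gripper's body (75 mm by 177 mm) begins 78 mm behind the grasp point.
Start: joints at [-1.186, 0.3, 1.521, -0, 1.321, -0.067], TCP at [0.24, -0.495, 0.405] pointing down, gripper open.
Joint ranges: [-3.03, 3.03], [-0.79, 2.21], [0.23, 2.52], [-1.04, 4.18], [0, 3.07], [-2.55, 2.55]. Speed limits (rad/s): [2.22, 2.22, 2.57, 3.14, 3.14, 3.14].

## Interface

Orientations are given as [roll, pitch, yaw] about the fixed x, y, z axes, in that order (R = Rz(yaw) Ry(pitch) Rx(roll)).
In Python, from station import ctrl gives the robot as it stands. The module is installed in compiled form; this text tells all that it offers.
- The arm moves only by the shell command python3 -m jog 'ROWS' [OPENING] [FORCE]. ROWS is JSON, a list of rows, each a list of 6 numbers: the shift along the tool's x, y, z in cm, then the turn, a rotation vector about the tool's x, y, z in rad. In form: [[tx, ty, tz, ax, ay, az], ...]. A call has 1 to 8 rows; each row is the pose to reach, as a shift and turn from the pose commanded when the call began, along the tool's axes at that moment; what a row does not reach only later rows make up. A row lasts 1/10 s, in which the tool goes at most 50 mm and 8.59 degrees, less where a joint would pass 70% of its speed; a pose out of reach is approached as far as the arm can. A call with a gripper value outside its range is refused whole. OPENING is the opening in per cent of the stroke, from 0 (shut) to 100 (fully open), set as the call begins (- or left out, the last holds). The fingers move at their own pace and stop on an object; FORCE is the grip in N (left out, the last holds). Time passes only in rows, so rows that repeat a pose let the fingers close. It gives the time, the measured TCP pose, the force, the opening and the grip force at its end, in the units of the state.
- ctrl.get_obs(): the state, without advancing time (a new reading comes with each control period).
- ctrl.camera(name): name is "side" or "top" or "wrist"; returns a dict with "img" (400x640x3 uint8, blue, green, red), "intrinsics" (3x3 intrinsics, pixels), "k1" (the pictures are not rectified: a ray, as slopes to the right and down, at radius r is drawn at 1 + k1 r^2 times it, then the intrinsics apply), "R" (3x3) and "t" (3): a world point X has camera coordinates R X + t. Camera axes: x right, y down, z forward; pixel columns grow to the right and rows downward; lengths in m; the calibration is good to about 2 mm. A picture is of the moment at which its call begins. There is no depth.
- ctrl.hand_in(): hands the job in; it is judged then, once.
The state is a dict: "time_s": time; "qpos": joint angles; "joint_vel": joint speeds; "tau": joint torques, N m; "ee_pos": TCP position; "eef_rot": TCP orientation; "force": force on the tool from outside, world axes, zero at the start; "moment": the same for the moment, N m; "grip_width": finger opening in m; "grip_force": force on a finger pad.
Only numpy, scipy, OpenCV 4.12 (cv2) and the standard library are available. Lean on these libraries where they do the work, as an engineer would, in place of code of your own. Each camera call takes 0.05 s, during which the arm holds its last target. There are 200 camera calls.

## Task

The loose bin continues the tall bin's series: file it in the rack directly to the right of the tall bin (as seen from the open front), label outwards. The bins in the rack have been left spread out and no gap is wide enough, so nudge them apart along the rack without taking any of them out, then slide the loose bin in fully home, so that all five stand upright and square, fronts in line, backs against the rails. The finds inside are fragile: go gently, by feel, ramming nothing into the rack or its neighbours and tipping nothing over, and leave the other things on the bench alone.

Things in the scene. Friction and masses are not known exactly. Their poses are not given: they have to be found in the camera images.
- rack: White sheet-steel bin rack fixed to the worktop, no floor: 2 end cheeks 60 mm high joined by 2 back rails. 254 mm clear between the cheeks (y = +-127): five 50 mm bins + 4. Origin on the worktop midway, where the centre of a middle bin pushed home lies; +x to the back, rails' face at x = 75 mm, cheeks x = -57 to 78; front open (-x); +y = left seen from the front. Feet 24 mm wide, 2 mm high.
- tall_bin: The one tall bin (72 mm) of the row of four in the rack, in any place of the row; otherwise like loose_bin. Row bins start nearly home, with gaps of 0 to 20 mm between them and to the cheeks; they slide on the worktop (friction 0.5 to 0.7) and stay where left. Origin: centre of underside; axes as the rack's.
- loose_bin: Open-topped grey bin standing alone left of the rack: 150 mm long (x, +x to its back), 50 wide (y), 50 high, walls and floor 2.5 mm, 0.11 to 0.27 kg. Origin: centre of underside. Front wall has a label and, mid-rim, a notch 24 wide, 20 deep. A sherd (under 13 mm up) is fixed in its rear half; middle and front are empty, so a fingertip can reach in and push a side wall.
- loose_bin_front (a point): Point on the outside of the loose bin's front wall (label side), at mid width, 20 mm above its underside, 75 mm from its origin along -x.
- low_bin_a: One of three alike low bins (50 mm) of the row in the rack, in any place of the row; same size and make as loose_bin. Origin: centre of underside; axes as the rack's.
- low_bin_b: One of three alike low bins (50 mm) of the row in the rack, in any place of the row; same size and make as loose_bin. Origin: centre of underside; axes as the rack's.
- low_bin_c: One of three alike low bins (50 mm) of the row in the rack, in any place of the row; same size and make as loose_bin. Origin: centre of underside; axes as the rack's.
- petri: Bystander: clear petri dish 66 mm across; leave alone. Origin at the centre of its underside.
- vial: Bystander: capped glass vial 29 mm across, 72 mm high; leave alone. Origin at the centre of its underside.
- pencil: Bystander: pencil 123 mm long, lying; leave alone. Origin at the centre of its underside.

How it is judged:
At the end, for the whole second after the job is handed in: The loose bin is next to the tall bin on its right (centres 45 to 62 mm apart), label outwards; all five bins stand at rest on the worktop between the cheeks, within 9 mm of home against the back rails, upright (under 0.06 rad) and square to the rack (under 0.08 rad) (y of loose_bin in the frame of tall_bin between -0.062 and -0.045 m and x of loose_bin_front in the frame of rack below -0.06 m and x of tall_bin in the frame of rack between -0.009 and 0.006 m and y of tall_bin in the frame of rack between -0.108 and 0.108 m and height (world z) of each of tall_bin, low_bin_a, low_bin_b, low_bin_c, loose_bin below 0.004 m and angle between each of tall_bin, low_bin_a, low_bin_b, low_bin_c, loose_bin's own z axis and vertical below 0.06 rad and angle between the x axis of each of tall_bin, low_bin_a, low_bin_b, low_bin_c, loose_bin and the x axis of rack, either way round below 0.08 rad and linear speed of each of tall_bin, low_bin_a, low_bin_b, low_bin_c, loose_bin below 0.01 m/s and x of low_bin_a in the frame of rack between -0.009 and 0.006 m and y of low_bin_a in the frame of rack between -0.108 and 0.108 m and x of low_bin_b in the frame of rack between -0.009 and 0.006 m and y of low_bin_b in the frame of rack between -0.108 and 0.108 m and x of low_bin_c in the frame of rack between -0.009 and 0.006 m and y of low_bin_c in the frame of rack between -0.108 and 0.108 m and x of loose_bin in the frame of rack between -0.009 and 0.006 m and y of loose_bin in the frame of rack between -0.108 and 0.108 m); the robot touches nothing.
It fails at once if a bin of the row is lifted out (its underside more than 40 mm up) (height (world z) of any of tall_bin, low_bin_a, low_bin_b, low_bin_c above 0.04 m).
It fails at once if a bin is tipped by more than 0.4 rad (angle between any of tall_bin, low_bin_a, low_bin_b, low_bin_c, loose_bin's own z axis and vertical above 0.4 rad).
It fails at once if a bin is rammed against the rack (over 60 N) (contact force between any of tall_bin, low_bin_a, low_bin_b, low_bin_c, loose_bin and rack above 60 N).
It fails at once if the loose bin is rammed against a bin of the row (over 60 N) (contact force between loose_bin and tall_bin above 60 N or contact force between loose_bin and low_bin_a above 60 N or contact force between loose_bin and low_bin_b above 60 N or contact force between loose_bin and low_bin_c above 60 N).
It fails at once if a bystander is moved by more than 30 mm (distance of any of petri, vial, pencil from where it was at the start of the episode above 0.03 m).
It also fails if it takes over 59 s, if anything falls off the work surface, if the arm or the gripper's body presses on something with over 40 N, if the wrist force passes 120 N, or if a joint passes its speed limit or range.

## Working session

There is one attempt and no reset: what is moved stays moved. The work goes in short steps, Python scripts to look and compute and a shell command to move; the robot and the scene stay as the last step left them, time stands still between calls to the robot, and variables do not carry over. Pictures are saved under pics/ and viewed, at most 10 in all, crops included, and the job is handed in when it is done.

```bash
mkdir -p pics
cat > h.py <<'E'
import numpy as np, cv2
from station import ctrl
def snap(n,f):
    c=ctrl.camera(n); cv2.imwrite('pics/'+f+'.png',c['img']); np.savez('pics/'+f+'.npz',**{k:np.array(c[k]) for k in('intrinsics','k1','R','t')})
    return c
def w(f,uv,z):
    c=np.load('pics/'+f+'.npz');K=c['intrinsics'];k1=float(c['k1']);R=c['R'];t=c['t']
    out=[]
    for u,v in uv:
        d=np.array([(u-K[0,2])/K[0,0],(v-K[1,2])/K[1,1]]);s=d.copy()
        for _ in range(20): s=d/(1+k1*(s@s))
        r=R.T@np.array([s[0],s[1],1]);o=-R.T@t
        out.append(o+r*(z-o[2])/r[2])
    return np.array(out).round(4)
E
python3 - <<'E'
from h import *
for n in('top','side'): snap(n,n+'0')
o=ctrl.get_obs();print(o,ctrl.tcp_to_grasp)
E
```

```text
{'time_s': 0.1, 'qpos': array([-1.18555952e+00,  3.00388825e-01,  1.52151146e+00, -4.18393458e-05,
        1.32069527e+00, -6.65827496e-02]), 'joint_vel': array([ 0.0015526 , -0.0007064 , -0.0031095 ,  0.00027966,  0.00055098,
       -0.00023551]), 'tau': array([ 1.16150084e-03, -5.32644260e+01, -3.53281546e+01,  7.09568267e-02,
        2.34990043e-02, -6.81066263e-05]), 'ee_pos': array([ 0.24012296, -0.49477835,  0.40416081]), 'eef_rot': array([-3.14058928e+00, -2.62888631e-05,  4.51829922e-01]), 'force': array([-1.10065234, -0.04387244,  0.43219157]), 'moment': array([-0.01440022, -0.00662349,  0.06395645]), 'grip_force': 0.0, 'grip_width': 0.09397859697413724} 0.1804
```

View pics/top0.png

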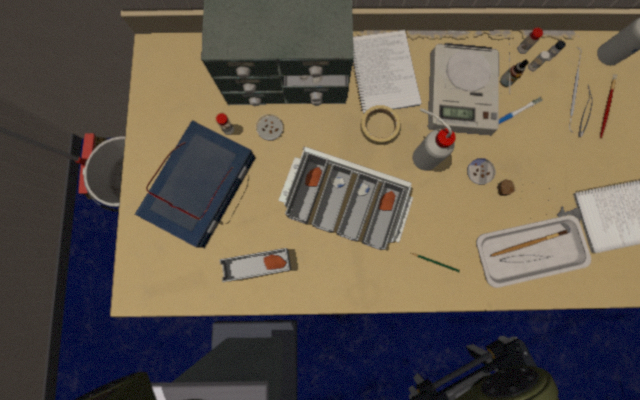

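View pics/side0.png

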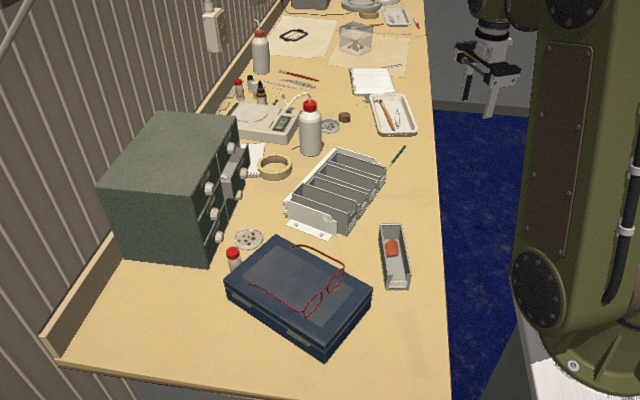

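The top view has image up = +x and left = +y. The rack sits at about (350,200) px and the loose bin at (256,265). I'll enlarge both views.

Run:
```python
from h import *
a=cv2.imread('pics/top0.png')[140:285,217:417];cv2.imwrite('pics/c1.png',cv2.resize(a,None,fx=4,fy=4,interpolation=cv2.INTER_CUBIC))
b=cv2.imread('pics/side0.png')[140:295,275:415];cv2.imwrite('pics/c2.png',cv2.resize(b,None,fx=3.8,fy=3.8,interpolation=cv2.INTER_CUBIC))
```

```text
(no output)
```

View pics/c1.png

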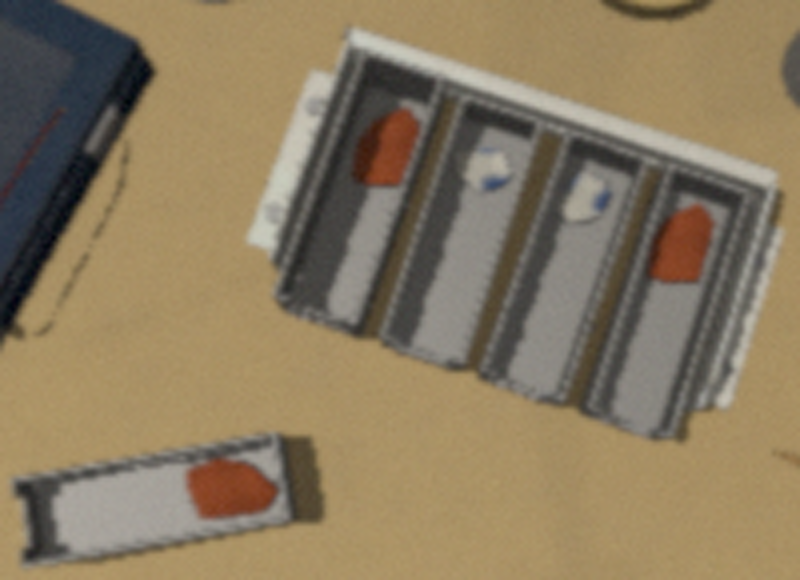

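View pics/c2.png

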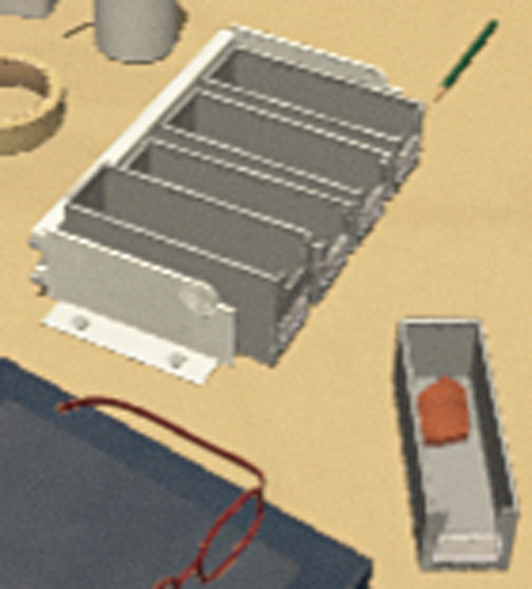

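Tall bin = leftmost of the row (crop 1, rim corners about (360,50) to (365,332)). The three low bins stand to its right with gaps between them. The loose bin has its label at the left end (20,520) and its back at (287,478). Now metric positions.

Run:
```python
from h import *
def W(p,z): return w('top0',[(217+(x+.5)/4-.5,140+(y+.5)/4-.5) for x,y in p],z)
f=W([(250,240),(735,405),(315,72),(785,232)],.002);print('feet',f)
print('rail',W([(350,32),(775,177)],.06))
d=f[0]-f[1];yaw=np.arctan2(-d[0],d[1]);r=W([(350,32),(775,177)],.06);d2=r[0]-r[1];print('yaws',yaw,np.arctan2(-d2[0],d2[1]))
B={'tall':(.072,[(360,50),(440,82),(365,332),(280,298)]),'b2':(.05,[(462,97),(537,122),(465,368),(385,340)]),'b3':(.05,[(568,135),(645,160),(565,402),(483,373)]),'b4':(.05,[(670,170),(748,195),(672,437),(588,408)]),'loose':(.05,[(280,435),(293,520),(28,562),(15,482)])}
for k,(z,p) in B.items():
    q=W(p,z)[:,:2];d=q[0]+q[1]-q[2]-q[3];print(k,q.mean(0).round(4),'yaw',np.arctan2(d[1],d[0]).round(3),'len',(np.hypot(*d)/2).round(3),np.linalg.norm(q[0]-q[1]).round(3))
ym=np.arctan2(d2[1],d2[0])-np.pi/2
ym=-np.arctan2(d2[0],d2[1])
R=np.array([[np.cos(ym),-np.sin(ym)],[np.sin(ym),np.cos(ym)]])
org=r[:,:2].mean(0)-R@[.078,0];print('org from rail',org,'feet mid',R.T@(f[:2,:2].mean(0)-org),R.T@(f[2:,:2].mean(0)-org))
for k,(z,p) in B.items():print(k,((W(p,z)[:,:2].mean(0)-org)@R).round(4))
```

```text
feet [[ 0.5666 -0.1862  0.002 ]
 [ 0.4636 -0.474   0.002 ]
 [ 0.671  -0.2255  0.002 ]
 [ 0.5673 -0.5098  0.002 ]]
rail [[ 0.6778 -0.2495  0.06  ]
 [ 0.5891 -0.4908  0.06  ]]
yaws -0.34368412253508207 -0.3522604048614454
tall [ 0.5829 -0.2561] yaw -0.303 len 0.148 0.049
b2 [ 0.5627 -0.3128] yaw -0.31 len 0.148 0.046
b3 [ 0.5412 -0.371 ] yaw -0.358 len 0.147 0.047
b4 [ 0.5204 -0.4296] yaw -0.358 len 0.145 0.047
loose [ 0.4138 -0.1397] yaw -1.42 len 0.147 0.047
org from rail [ 0.56023957 -0.34323842] feet mid [-0.04690081 -0.00324241] [ 0.06371554 -0.0025873 ]
tall [-0.0088  0.0896]
b2 [-0.0082  0.0294]
b3 [-0.0083 -0.0327]
b4 [-0.0076 -0.0948]
loose [-0.2077  0.1405]
```

```bash
python3 -m jog '[[36.7,-2.6,10.5,0,0,0.8],[36.7,-2.6,10.5,0,0,0.8],[36.7,-2.6,10.5,0,0,0.8],[36.7,-2.6,10.5,0,0,0.8],[36.7,-2.6,10.5,0,0,0.8],[36.7,-2.6,10.5,0,0,0.8],[36.7,-2.6,10.5,0,0,0.8],[36.7,-2.6,10.5,0,0,0.8]]' 0 20; python3 -m jog '[[0,0,0,0,0,0],[0,0,0,0,0,0],[0,0,0,0,0,0]]'
python3 - <<'E'
from h import *
snap('wrist','w1');o=ctrl.get_obs();print(o['ee_pos'],o['eef_rot'],o['force'],o['grip_width'])
a=cv2.imread('pics/w1.png')
E
```

```text
time_s: 0.9
ee_pos: [0.5604, -0.3098, 0.2987]
eef_rot: [-3.141, 0.001, -0.348]
force: [0.5, -0.3, -0.1]
grip_width: 0.0333
grip_force: 0.0
time_s: 1.2
ee_pos: [0.5583, -0.3119, 0.2999]
eef_rot: [3.141, 0.0, -0.349]
force: [0.1, 0.0, 0.1]
grip_width: 0.0094
grip_force: 0.0
[ 0.55811922 -0.31207102  0.30018323] [ 3.14136911e+00 -5.01975491e-04 -3.49497287e-01] [-0.70035995 -0.43916349  0.22477619] 0.005157140289572431
```

View pics/w1.png

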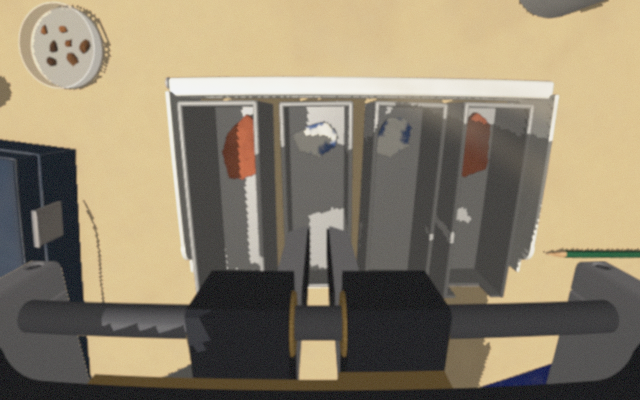

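Wrist view (up = rack back): rail top edge from (168,82) to (553,85). The bin back rims are tall 178-256, then 281-351, 376-447 and 465-531, all at row ~104.

Run:
```python
from h import *
a=-.349;R=np.array([[np.cos(a),-np.sin(a)],[np.sin(a),np.cos(a)]])
o=np.array([.557,-.345])
def f(n,p,z): print(n,((w('w1',p,z)[:,:2]-o)@R).round(4).tolist())
f('rail',[(168,82),(553,85),(170,95),(551,97)],.06)
f('tall',[(178,103),(256,104)],.072);f('b2',[(281,104),(351,104)],.05);f('b3',[(376,105),(447,105)],.05);f('b4',[(465,105),(531,106),(450,293),(501,295)],.05)
f('tip',[(320,240)],.1)
```

```text
rail [[0.0835, 0.1285], [0.0831, -0.1236], [0.0754, 0.1279], [0.0753, -0.1234]]
tall [[0.0698, 0.1181], [0.0687, 0.0696]]
b2 [[0.0692, 0.0566], [0.0692, 0.0092]]
b3 [[0.0686, -0.0077], [0.069, -0.0565]]
b4 [[0.0692, -0.0691], [0.0694, -0.1165], [-0.0746, -0.0732], [-0.0772, -0.1156]]
tip [[-0.009, 0.0306]]
```

```bash
python3 -m jog '[[0,0,3,0,0,0],[0,0,6,0,0,0],[0,0,7.5,0,0,0],[0,0,8.4,0,0,0],[0,0,8.4,0,0,0]]'; python3 -m jog '[[0,0.5,0,0,0,0],[0,0.8,0,0,0,0],[0,1.1,0,0,0,0],[0,1.3,0,0,0,0],[0,1.5,0,0,0,0],[0,1.7,0,0,0,0],[0,1.9,0,0,0,0],[0,1.9,0,0,0,0]]'
```

```text
time_s: 1.75
ee_pos: [0.5587, -0.3116, 0.2154]
eef_rot: [-3.141, 0.001, -0.349]
force: [-0.2, 0.3, 0.8]
grip_width: 0.0001
grip_force: 0.0
time_s: 2.55
ee_pos: [0.5524, -0.3293, 0.2156]
eef_rot: [3.142, 0.0, -0.348]
force: [-0.0, 1.1, -0.2]
grip_width: 0.0005
grip_force: 0.5
```

```bash
python3 -m jog '[[0,0.2,0,0,0,0],[0,0.4,0,0,0,0],[0,0.6,0,0,0,0],[0,0.8,0,0,0,0],[0,1.0,0,0,0,0],[0,1.2,0,0,0,0],[0,1.4,0,0,0,0],[0,1.4,0,0,0,0]]';python3 -m jog '[[0,0.1,0,0,0,0],[0,0.2,0,0,0,0],[0,0.3,0,0,0,0],[0,0.4,0,0,0,0],[0,0.4,0,0,0,0]]'
```

```text
time_s: 3.35
ee_pos: [0.5475, -0.3425, 0.2156]
eef_rot: [3.141, 0.0, -0.348]
force: [-0.3, -0.3, 0.1]
grip_width: 0.0006
grip_force: 0.0
time_s: 3.85
ee_pos: [0.5463, -0.346, 0.2156]
eef_rot: [3.142, 0.0, -0.348]
force: [0.3, 1.5, -1.0]
grip_width: 0.0007
grip_force: 0.6
```

```bash
python3 -m jog '[[0,0.1,0,0,0,0],[0,0.2,0,0,0,0],[0,0.3,0,0,0,0],[0,0.4,0,0,0,0]]';python3 -m jog '[[0,0.1,0,0,0,0],[0,0.2,0,0,0,0],[0,0.3,0,0,0,0],[0,0.4,0,0,0,0]]'
```

```text
time_s: 4.25
ee_pos: [0.5449, -0.3498, 0.2156]
eef_rot: [-3.142, 0.0, -0.348]
force: [-0.9, 2.0, -0.8]
grip_width: 0.0004
grip_force: 1.1
time_s: 4.65
ee_pos: [0.5445, -0.3524, 0.2158]
eef_rot: [-3.139, -0.002, -0.348]
force: [13.1, 14.6, -1.4]
grip_width: 0.0006
grip_force: 9.3
```

Run:
```python
from h import *
snap('wrist','w2');o=ctrl.get_obs();print(o['ee_pos'],o['force'])
```

```text
[ 0.54451128 -0.35242256  0.21575957] [10.25092442 11.35028651 -1.04949492]
```

View pics/w2.png

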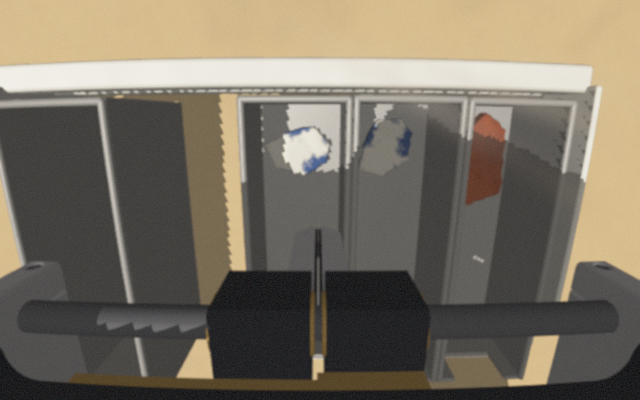

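The bins are together on the right, edges parallel: b2 240-350, b3 356-468, b4 471-577, right cheek about 585-598 px. Force has risen, so contact is solid. Checking the numbers, including tall at right rim (105,103).

Run:
```python
from h import *
a=-.349;R=np.array([[np.cos(a),-np.sin(a)],[np.sin(a),np.cos(a)]])
o=np.array([.557,-.345])
def f(n,p,z): print(n,((w('w2',p,z)[:,:2]-o)@R).round(4).tolist())
f('rail',[(590,68),(590,82)],.06);f('cheek',[(598,88),(590,88)],.06)
f('tall',[(103,103),(143,376)],.072)
f('b2',[(240,98),(350,98),(243,270)],.05);f('b3',[(356,98),(468,98),(440,378)],.05);f('b4',[(471,101),(577,103),(522,378)],.05)
e=ctrl.get_obs()['ee_pos'][:2];print((e-o)@R)
```

```text
rail [[0.084, -0.1219], [0.0785, -0.1228]]
cheek [[0.0763, -0.1269], [0.0761, -0.1232]]
tall [[0.0688, 0.07], [-0.0552, 0.0723]]
b2 [[0.0707, 0.0229], [0.0706, -0.0243], [-0.0101, 0.026]]
b3 [[0.0706, -0.0269], [0.0712, -0.0756], [-0.076, -0.078]]
b4 [[0.07, -0.077], [0.0703, -0.1263], [-0.0782, -0.1256]]
[-0.00919763 -0.01124572]
```

```bash
python3 -m jog '[[0,-0.4,0,0,0,0],[0,-0.5,-3,0,0,0],[0,-0.5,-7,0,0,0],[-0.3,-3,-8.6,0,0,0],[-0.7,-7,-8.6,0,0,0],[-0.7,-10.3,-8.6,0,0,0],[-0.7,-10.3,-8.6,0,0,0],[-0.7,-10.3,-8.6,0,0,0]]'; python3 -m jog '[[0,0,3,0,0,0],[0,0,6,0,0,0],[0,0,7.5,0,0,0],[0,0,8.6,0,0,0],[0,0,8.6,0,0,0]]'; python3 -m jog '[[0,-0.4,0,0,0,0],[0,-0.8,0,0,0,0],[0,-1.0,0,0,0,0],[0,-1.2,0,0,0,0],[0,-1.4,0,0,0,0],[0,-1.6,0,0,0,0]]'
```

```text
time_s: 5.5
ee_pos: [0.5722, -0.2542, 0.3018]
eef_rot: [3.141, -0.0, -0.347]
force: [-0.7, -0.4, 0.1]
grip_width: 0.0003
grip_force: 0.0
time_s: 6.0
ee_pos: [0.5719, -0.2548, 0.2148]
eef_rot: [-3.141, 0.001, -0.349]
force: [-0.7, -0.0, 0.6]
grip_width: 0.0005
grip_force: 0.0
time_s: 6.6
ee_pos: [0.5777, -0.2392, 0.2159]
eef_rot: [3.141, -0.0, -0.348]
force: [-0.8, -1.5, 0.9]
grip_width: 0.0006
grip_force: 0.8
```

```bash
python3 -m jog '[[0,-0.1,0,0,0,0],[0,-0.2,0,0,0,0],[0,-0.3,0,0,0,0],[0,-0.4,0,0,0,0]]';python3 -m jog '[[0,-0.1,0,0,0,0],[0,-0.2,0,0,0,0],[0,-0.3,0,0,0,0]]'
```

```text
time_s: 7.0
ee_pos: [0.579, -0.2355, 0.2157]
eef_rot: [3.142, -0.0, -0.348]
force: [-0.5, -1.8, 1.4]
grip_width: 0.0004
grip_force: 0.8
time_s: 7.3
ee_pos: [0.58, -0.2327, 0.2157]
eef_rot: [3.141, -0.0, -0.348]
force: [-2.6, -11.6, 0.3]
grip_width: 0.0005
grip_force: 5.9
```

```bash
python3 -m jog '[[0,0.4,0,0,0,0],[0,0.5,-3,0,0,0],[0,0.5,-7,0,0,0],[0,0.5,-11,0,0,0]]'; python3 -m jog '[[-2,-1,0,0,0,-0.15],[-5,-2,0,0,0,-0.3],[-9,-3,0,0,0,-0.45],[-13,-4.5,0,0,0,-0.6],[-17,-6,0,0,0,-0.75],[-21,-7.5,0,0,0,-0.9],[-21,-7.5,0,0,0,-1.05],[-21,-7.5,0,0,0,-1.2]]' 100 20; python3 -m jog '[[0,0,0,0,0,-0.15],[0,0,0,0,0,-0.3],[0,0,0,0,0,-0.45],[0,0,0,0,0,-0.6],[0,0,0,0,0,-0.75],[0,0,0,0,0,-0.87],[0,0,0,0,0,-0.87]]'
python3 - <<'E'
from h import *
snap('wrist','w3');o=ctrl.get_obs();print(o['ee_pos'],o['eef_rot'],o['qpos'])
E
```

```text
time_s: 7.7
ee_pos: [0.5781, -0.2374, 0.3265]
eef_rot: [-3.141, 0.001, -0.348]
force: [0.3, -1.4, -0.4]
grip_width: 0.0005
grip_force: 0.0
time_s: 8.5
ee_pos: [0.4058, -0.0946, 0.326]
eef_rot: [3.141, -0.001, 0.859]
force: [1.0, 0.1, 0.6]
grip_width: 0.0613
grip_force: 0.0
time_s: 9.2
ee_pos: [0.4064, -0.0952, 0.3256]
eef_rot: [-3.142, -0.0, 1.724]
force: [0.3, -0.7, 0.4]
grip_width: 0.0941
grip_force: 0.0
[ 0.40641898 -0.09520065  0.32562614] [-3.14157669e+00 -2.51109192e-04  1.71918961e+00] [-3.17925593e-01  9.45799724e-02  1.96555214e+00  2.45971027e-04
  1.08158772e+00 -4.66434476e-01]
```

View pics/w3.png

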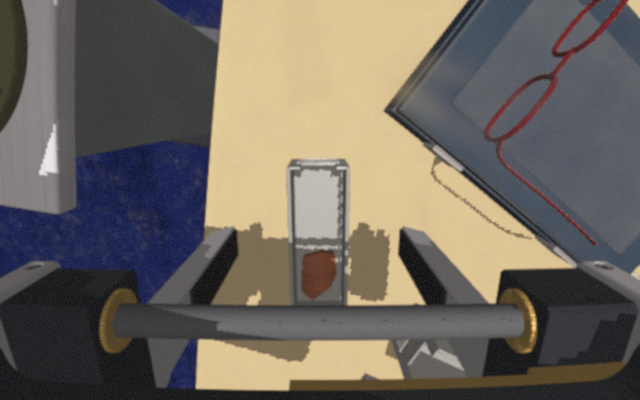

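The loose bin is centred (columns 290-348) and aligned between the fingers, with the label end at the top (row 163). Descend and grip.

```bash
python3 -m jog '[[0,0,4,0,0,0],[0,0,8,0,0,0],[0,0,10,0,0,0],[0,0,11.3,0,0,0],[0,0,11.3,0,0,0]]'; python3 -m jog '[[0,0,0,0,0,0],[0,0,0,0,0,0],[0,0,0,0,0,0],[0,0,0,0,0,0],[0,0,0,0,0,0],[0,0,0,0,0,0]]' 20 15;  python3 - <<'E'
from h import *
snap('wrist','w4');o=ctrl.get_obs();print(o['ee_pos'],o['eef_rot'],o['grip_width'],o['grip_force'])
f=lambda p,z:w('w4',p,z)
E
```

```text
time_s: 9.75
ee_pos: [0.4061, -0.0951, 0.2113]
eef_rot: [-3.139, -0.002, 1.718]
force: [0.8, 0.3, -0.2]
grip_width: 0.0941
grip_force: 0.0
time_s: 10.35
ee_pos: [0.4065, -0.0952, 0.2128]
eef_rot: [3.141, 0.0, 1.722]
force: [0.6, 0.9, 1.9]
grip_width: 0.0499
grip_force: 15.0
[ 0.4065403  -0.09520451  0.21282081] [3.14130902e+00 1.24131495e-04 1.72179980e+00] 0.050135790697099655 14.982035458087921
```

View pics/w4.png

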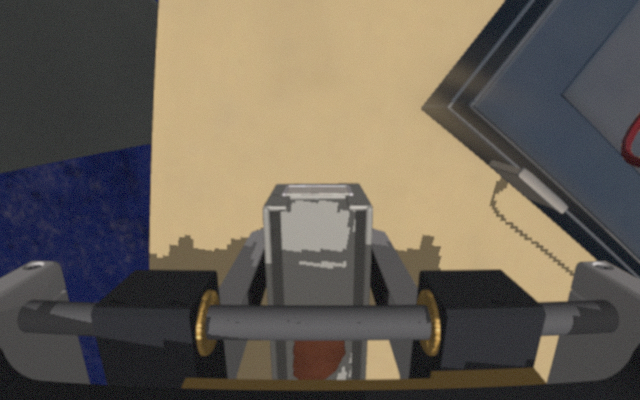

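```bash
python3 - <<'E'
from h import *
q=w('w4',[(265,208),(371,208)],.05)[:,:2];e=np.array([.4065,-.0952]);a=1.722
R=np.array([[np.cos(a),np.sin(a)],[np.sin(a),-np.cos(a)]]);print((q-e)@R)
E
python3 -m jog '[[0,0,0,0,0,0],[0,0,-0.5,0,0,0],[0,0,-1,0,0,0],[0,0,-1,0,0,0]]' 20 25;python3 -m jog '[[-1,-0.5,0,0,0,-0.13],[-2.5,-1.5,0,0,0,-0.26],[-4,-2.5,0,0,0,-0.39],[-6,-3.5,0,0,0,-0.52],[-8,-4.5,0,0,0,-0.65],[-10,-5.5,0,0,0,-0.78],[-11.7,-6.2,0,0,0,-0.91],[-11.7,-6.2,0,0,0,-1.03]]'; python3 -m jog '[[0,0,0,0,0,-0.04],[0,0,0,0,0,-0.04],[0,0,0.4,0,0,-0.04],[0,0,0.7,0,0,-0.04],[0,0,0.7,0,0,-0.04]]'
python3 - <<'E'
from h import *
snap('wrist','w5')
E
```

```text
[[ 0.03053764 -0.02316447]
 [ 0.03048559  0.02497696]]
time_s: 10.8
ee_pos: [0.4066, -0.0952, 0.2233]
eef_rot: [3.141, 0.0, 1.722]
force: [0.4, 0.6, -2.0]
grip_width: 0.0499
grip_force: 25.0
time_s: 11.6
ee_pos: [0.3623, -0.2217, 0.2227]
eef_rot: [-3.141, 0.0, 2.755]
force: [-0.0, 0.9, -1.1]
grip_width: 0.0496
grip_force: 25.0
time_s: 12.1
ee_pos: [0.3627, -0.22, 0.2151]
eef_rot: [3.141, -0.001, 2.791]
force: [0.6, -0.1, -2.7]
grip_width: 0.0496
grip_force: 25.0
```

View pics/w5.png

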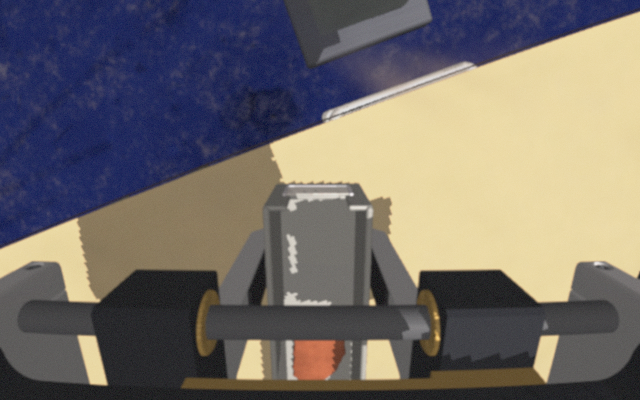

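```bash
python3 -m jog '[[-1,0,0,0,0,0],[-2,0,0,0,0,0],[-2.5,0,0,0,0,0],[-3,0,0,0,0,0],[-3.5,0,0,0,0,0],[-4,0,0,0,0,0],[-4.5,0,0,0,0,0],[-4.5,0,0,0,0,0]]'
python3 - <<'E'
from h import *
c=snap('top','t5');a=c['img'][140:285,217:417];cv2.imwrite('pics/c5.png',cv2.resize(a,None,fx=4,fy=4,interpolation=cv2.INTER_CUBIC));o=ctrl.get_obs();e=o['ee_pos'][:2]-[.557,-.345];print(e@[[.9397,.342],[-.342,.9397]],o['force'])
E
```

```text
time_s: 12.95
ee_pos: [0.4055, -0.2358, 0.2157]
eef_rot: [-3.142, 0.0, 2.792]
force: [-0.5, 0.5, -2.4]
grip_width: 0.0496
grip_force: 25.0
[-0.18003619  0.05081702] [-1.11017356  0.04432099 -2.69352962]
```

View pics/c5.png

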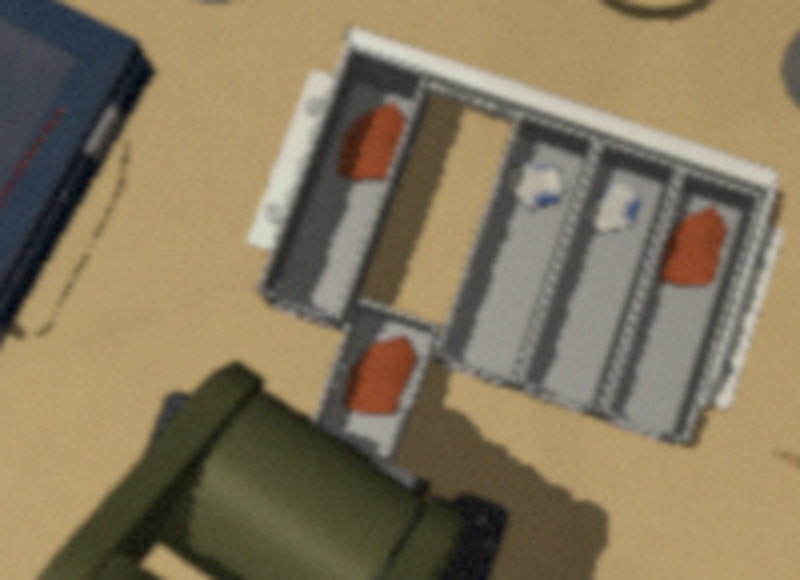

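The bin's rear has entered the slot: rear corners about (360,302) and (435,328), b2's left edge from (517,120) to (440,352). Checking lateral clearance.

Run:
```python
from h import *
M=np.array([[.9397,.342],[-.342,.9397]])
for n,p,z in(('tallR',[(427,92),(352,325)],.072),('loose rear',[(360,302),(437,328)],.052),('b2L',[(517,120),(440,352)],.05),('b4R',[(752,200),(693,440)],.05)):
    print(n,((w('t5',[(217+(x+.5)/4-.5,140+(y+.5)/4-.5) for x,y in p],z)[:,:2]-[.557,-.345])@M).round(4).tolist())
```

```text
tallR [[0.0585, 0.0763], [-0.0799, 0.0718]]
loose rear [[-0.0643, 0.0734], [-0.0639, 0.0276]]
b2L [[0.0658, 0.0234], [-0.0759, 0.0217]]
b4R [[0.0656, -0.1191], [-0.0759, -0.1275]]
```

```bash
python3 -m jog '[[-0.5,0,0,0,0,0],[-1,0,0,0,0,0],[-1.5,0,0,0,0,0],[-2,0,0,0,0,0],[-2.5,0,0,0,0,0],[-3,0,0,0,0,0]]';python3 -m jog '[[-0.5,0,0,0,0,0],[-1,0,0,0,0,0],[-1.5,0,0,0,0,0],[-2,0,0,0,0,0],[-2.5,0,0,0,0,0],[-3,0,0,0,0,0]]'
```

```text
time_s: 13.6
ee_pos: [0.4337, -0.2461, 0.2156]
eef_rot: [3.142, -0.0, 2.792]
force: [-0.2, -0.2, -2.2]
grip_width: 0.0497
grip_force: 25.0
time_s: 14.2
ee_pos: [0.4618, -0.2563, 0.2156]
eef_rot: [3.142, 0.0, 2.792]
force: [0.1, -0.4, -2.5]
grip_width: 0.0501
grip_force: 25.0
```

```bash
python3 -m jog '[[-0.5,0,0,0,0,0],[-1,0,0,0,0,0],[-1.5,0,0,0,0,0],[-2,0,0,0,0,0],[-2.1,0,0,0,0,0],[-2.1,0,0.15,0,0,0],[-2.1,0,0.25,0,0,0],[-2.1,0,0.25,0,0,0]]'; python3 -m jog '[[0,0,0,0,0,0],[0,0,0,0,0,0],[0,0,0,0,0,0],[0,0,0,0,0,0]]' 75; python3 -m jog '[[0,0,-3,0,0,0],[0,0,-6,0,0,0],[4,0,-8,0,0,0],[8,0,-8,0,0,0],[8,0,-8,0,0,0],[8,0,-8,0,0,0],[8,0,-8,0,0,0]]' 0
```

```text
time_s: 15.0
ee_pos: [0.481, -0.2634, 0.213]
eef_rot: [3.142, -0.0, 2.792]
force: [0.3, 0.1, -1.5]
grip_width: 0.0496
grip_force: 25.0
time_s: 15.4
ee_pos: [0.4812, -0.2634, 0.2133]
eef_rot: [-3.142, 0.0, 2.792]
force: [-0.7, 0.5, -0.6]
grip_width: 0.0702
grip_force: 0.0
time_s: 16.1
ee_pos: [0.4066, -0.2363, 0.2933]
eef_rot: [-3.141, 0.001, 2.792]
force: [0.4, -0.7, 0.5]
grip_width: 0.0179
grip_force: 0.0
```

```bash
python3 -m jog '[[0,0,3,0,0,0],[0,0,6,0,0,0],[0,0,8,0,0,0],[-1.5,0,8,0,0,0],[-3,0,8,0,0,0],[-3.5,0,8,0,0,0],[-4,0,8,0,0,0],[-4.3,0,8,0,0,0]]'; python3 -m jog '[[-0.4,0,0,0,0,0],[-0.8,0,0,0,0,0],[-1.2,0,0,0,0,0],[-1.6,0,0,0,0,0],[-2,0,0,0,0,0],[-2.4,0,0,0,0,0],[-2.8,0,0,0,0,0],[-3.2,0,0,0,0,0]]';python3 -m jog '[[-0.3,0,0,0,0,0],[-0.6,0,0,0,0,0],[-0.9,0,0,0,0,0],[-1.2,0,0,0,0,0],[-1.2,0,0,0,0,0]]'
```

```text
time_s: 16.9
ee_pos: [0.4466, -0.2507, 0.2129]
eef_rot: [3.141, -0.001, 2.792]
force: [-1.7, 0.8, -0.9]
grip_width: 0.0003
grip_force: 0.4
time_s: 17.7
ee_pos: [0.4768, -0.2618, 0.2132]
eef_rot: [-3.142, 0.0, 2.792]
force: [-1.5, 0.5, 0.7]
grip_width: 0.0007
grip_force: 0.8
time_s: 18.2
ee_pos: [0.488, -0.2659, 0.2131]
eef_rot: [-3.142, 0.0, 2.792]
force: [-0.5, 0.8, -0.4]
grip_width: 0.0007
grip_force: 0.0
```

```bash
python3 -m jog '[[-0.2,0,0,0,0,0],[-0.4,0,0,0,0,0],[-0.55,0,0,0,0,0]]';python3 -m jog '[[-0.1,0,0,0,0,0],[-0.2,0,0,0,0,0]]';python3 -m jog '[[-0.1,0,0,0,0,0],[-0.2,0,0,0,0,0]]'
```

```text
time_s: 18.5
ee_pos: [0.493, -0.2677, 0.2131]
eef_rot: [3.142, -0.0, 2.792]
force: [0.5, 1.1, 0.1]
grip_width: 0.0004
grip_force: 0.5
time_s: 18.7
ee_pos: [0.4946, -0.2683, 0.2131]
eef_rot: [3.141, -0.001, 2.792]
force: [-8.9, 2.6, 6.3]
grip_width: 0.0005
grip_force: 4.8
time_s: 18.9
ee_pos: [0.4956, -0.2687, 0.2131]
eef_rot: [3.141, -0.006, 2.792]
force: [-24.6, 8.2, 19.4]
grip_width: 0.0004
grip_force: 13.0
```

```bash
python3 -m jog '[[1,0,0,0,0,0],[2.5,0,0,0,0,0],[2.5,-2.5,0,0,0,0],[2.5,-5.1,0,0,0,0],[2.5,-5.1,0,0,0,0],[1.5,-5.1,0,0,0,0],[1,-5.1,0,0,0,0],[0.7,-5.1,0,0,0,0]]';python3 -m jog '[[-0.15,0,0,0,0,0],[-0.3,0,0,0,0,0],[-0.42,0,0,0,0,0],[-0.42,0,0,0,0,0]]'
python3 - <<'E'
from h import *
e=ctrl.get_obs()['ee_pos'][:2]-[.557,-.345];print(e@[[.9397,.342],[-.342,.9397]])
E
```

```text
time_s: 19.7
ee_pos: [0.4736, -0.3141, 0.2131]
eef_rot: [-3.142, 0.0, 2.793]
force: [-0.2, -0.2, 0.3]
grip_width: 0.0003
grip_force: 0.0
time_s: 20.1
ee_pos: [0.4766, -0.3159, 0.2131]
eef_rot: [3.142, 0.0, 2.792]
force: [0.1, -0.0, 0.6]
grip_width: 0.0005
grip_force: 0.1
[-0.08545475 -0.00016344]
```

```bash
python3 -m jog '[[-0.1,0,0,0,0,0],[-0.2,0,0,0,0,0]]'; python3 -m jog '[[1,0,0,0,0,0],[2.3,0,0,0,0,0],[2.3,-2.5,0,0,0,0],[2.3,-5.1,0,0,0,0],[2.3,-5.1,0,0,0,0],[1.4,-5.1,0,0,0,0],[0.9,-5.1,0,0,0,0],[0.6,-5.1,0,0,0,0]]';python3 -m jog '[[-0.2,0,0,0,0,0],[-0.4,0,0,0,0,0],[-0.55,0,0,0,0,0]]'; python3 -m jog '[[-0.08,0,0,0,0,0]]'
```

```text
time_s: 20.3
ee_pos: [0.4777, -0.3164, 0.2131]
eef_rot: [3.141, -0.004, 2.792]
force: [-19.0, 7.3, 15.0]
grip_width: 0.0007
grip_force: 10.0
time_s: 21.1
ee_pos: [0.4562, -0.362, 0.2131]
eef_rot: [-3.142, 0.0, 2.793]
force: [-0.3, -0.2, -0.4]
grip_width: 0.0007
grip_force: 0.0
time_s: 21.4
ee_pos: [0.4601, -0.3639, 0.2129]
eef_rot: [3.141, -0.004, 2.792]
force: [-16.9, 8.0, 13.1]
grip_width: 0.0005
grip_force: 9.6
time_s: 21.5
ee_pos: [0.4604, -0.3642, 0.213]
eef_rot: [3.14, -0.006, 2.792]
force: [-19.3, 9.7, 14.7]
grip_width: 0.0003
grip_force: 11.0
```

```bash
python3 -m jog '[[1,0,0,0,0,0],[2.3,0,0,0,0,0],[2.3,-2.5,0,0,0,0],[2.3,-4.9,0,0,0,0],[2.3,-4.9,0,0,0,0],[1.4,-4.9,0,0,0,0],[0.9,-4.9,0,0,0,0],[0.6,-4.9,0,0,0,0]]';python3 -m jog '[[-0.2,0,0,0,0,0],[-0.4,0,0,0,0,0],[-0.5,0,0,0,0,0],[-0.57,0,0,0,0,0]]'; python3 -m jog '[[1,0,0,0,0,0],[2.3,0,0,0,0,0],[2.3,5,0,0,0,0],[2.3,10,0,0,0,0],[2.3,15,0,0,0,0],[2.3,20.1,0,0,0,0],[2.3,20.1,0,0,0,0],[1.4,20.1,0,0,0,0]]';python3 -m jog '[[-0.3,0,0,0,0,0],[-0.6,0,0,0,0,0],[-0.9,0,0,0,0,0],[-1.2,0,0,0,0,0],[-1.35,0,0,0,0,0]]'
python3 - <<'E'
from h import *
e=ctrl.get_obs()['ee_pos'][:2]-[.557,-.345];print(e@[[.9397,.342],[-.342,.9397]])
E
```

```text
time_s: 22.3
ee_pos: [0.4398, -0.4081, 0.2131]
eef_rot: [3.142, 0.0, 2.793]
force: [-0.6, 0.4, -0.8]
grip_width: 0.0005
grip_force: 0.0
time_s: 22.7
ee_pos: [0.4435, -0.4101, 0.213]
eef_rot: [3.14, -0.005, 2.792]
force: [-17.2, 9.8, 11.9]
grip_width: 0.0009
grip_force: 10.0
time_s: 23.5
ee_pos: [0.5, -0.2161, 0.2133]
eef_rot: [-3.141, 0.0, 2.794]
force: [0.4, 0.4, -0.3]
grip_width: 0.0005
grip_force: 0.0
time_s: 24.0
ee_pos: [0.512, -0.2221, 0.2129]
eef_rot: [-3.141, -0.004, 2.791]
force: [-21.4, 3.4, 15.3]
grip_width: 0.0002
grip_force: 10.4
[-0.08432129  0.10010263]
```

```bash
python3 -m jog '[[1,0,0,0,0,0],[3,0,0,0,0,0],[4,0,-3,0,0,0],[5,0,-7,0,0,0],[5,0,-11,0,0,0],[5,0,-11,0,0,0],[5,0,-11,0,0,0]]'
python3 - <<'E'
from station import ctrl
print(ctrl.hand_in())
E
```

```text
time_s: 24.7
ee_pos: [0.4653, -0.2045, 0.3235]
eef_rot: [-3.141, 0.002, 2.792]
force: [0.4, -0.1, -1.2]
grip_width: 0.0002
grip_force: 0.0
the job is handed in; nothing more can be done
None
```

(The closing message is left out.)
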